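# Put the laser torch away in the free bay

### The arm

A 7-joint arm with a two-finger parallel gripper is mounted at the origin on the work surface. World frame = base frame: x ahead of the robot, y to its left, z up, the work surface at z = 0. Lengths are in m, angles in rad, forces in N, time in s.
With the tool pointing down it reaches from about 0.4 to 0.85 m from the base axis. Payload 4.5 kg.
Tool frame: the origin (TCP) lies midway between the tips of the shut fingers; the grasp point (between the pads) lies 19 mm behind it; z points along the fingers, y is the line along which they close (so a half turn about z gives the same grasp; the last joint's range is limited). The gripper opens to 88 mm and grips with 3 to 60 N. Pads are 18 mm wide; open, the fingers measure 123 mm over their backs; the gripper's body (75 mm by 187 mm) begins 45 mm behind the grasp point.
Start: joints at [-1.083, 0.689, -0.195, 1.565, 0.157, 0.902, -0.215], TCP at [0.274, 0.562, 0.239] pointing down, gripper open.
Joint ranges: [-3.01, 3.01], [-0.46, 2.08], [-1.47, 1.51], [0.13, 2.56], [-1, 4.14], [0.04, 2.09], [-2.66, 2.66]. Speed limits (rad/s): [2.57, 2.57, 3.14, 3.14, 3.14, 3.14, 3.14].

### API

Orientations are given as a unit quaternion [x, y, z, w].
In Python, from plant import sensors, eyes, finish_job gives the robot as it stands.
- The arm moves only by the tool send_rows, never from a script. Its argument "rows" is text: rows parted by semicolons, each of 4 numbers parted by spaces: the shift along the tool's x, y, z normalised to -1 to 1, where 1 is 30 cm, then the turn about the tool's z normalised to -1 to 1, where 1 is 2 pi rad. A call has 1 to 10 rows; each row is the pose to reach, as a shift and turn from the pose commanded when the call began, along the tool's axes at that moment, turning the shorter way round; what a row does not reach only later rows make up. A row lasts 1/12 s, in which the tool goes at most 41.7 mm and 7.16 degrees, less where a joint would pass 70% of its speed; a pose out of reach is approached as far as the arm can. A call with a number of a shift or a turn outside -1 to 1 is refused whole. A call with a gripper value outside its range is refused whole. "jaw" is the closure, from -1 (fully open) to 1 (shut), set as the call begins (left out, the last holds). The fingers move at their own pace and stop on an object; "force" is the grip in N (left out, the last holds). Time passes only in rows, so rows that repeat a pose let the fingers close. It gives the time, the measured TCP pose, the force, the opening and the grip force at its end, in the units of the state.
- sensors.get_state(): the state, without advancing time (a new reading comes with each control period).
- eyes.snapshot(name): name is "scene" or "top" or "wrist"; returns (picture, depth): 480x640x3 uint8, red, green, blue; 480x640 float32, m along the optical axis (not along the pixel's ray), 0 where there is no reading.
- eyes.calibration(name): a dict with "fov_y" (degrees; the focal length in pixels is half the picture's height over the tangent of half this angle, whatever the lens; pixels are square), "cx", "cy" (the principal point, pixels), "world_from_camera" (4x4, takes a point from camera to world coordinates). Camera axes: x right, y down, z forward; pixel columns grow to the right and rows downward; lengths in m; the calibration is good to about 2 mm. A picture is of the moment at which its call begins: read the wrist's pose just before it. calibration takes no time and is no camera call; for the wrist camera it gives the pose at the moment of the call.
- finish_job(): hands the job in; it is judged then, once.
The state is a dict: "clock": time; "q": joint angles; "qd": joint speeds; "joint_torque": joint torques, N m; "tool_pos": TCP position; "eef_rot": TCP orientation; "contact_force": force on the tool from outside, world axes, zero at the start; "moment": the same for the moment, N m; "opening": opening from 0.0 (shut) to 1.0 (fully open); "finger_force": force on a finger pad.
Only numpy, scipy, OpenCV 4.12 (cv2) and the standard library are available. Lean on these libraries where they do the work, as an engineer would, in place of code of your own. Each camera call takes 0.05 s, during which the arm holds its last target. There are 200 camera calls.

### The job

Put the laser torch away: lay it gently down flat in whichever bay of the two-bay case is free (the other bay is filled by a built-in pack), then slide the case's cover all the way to its stop so that it closes the bay with the torch in it. The cover starts part-way over both bays, so move it aside first; do not knock over the beaker, bottle or jar.

Things in the scene. Friction and masses are not known exactly. Their poses are not given: they have to be found in the camera images.
- torch: laser torch: dark steel round bar, 22 mm diameter, 140 mm long, about 160 g, with two square black rubber collars (26 mm across, 14 mm long, centred 48 mm either side of the middle) that keep it from rolling. It lies flat on the bench. Origin on its axis at mid-length, 13 mm above what it rests on; x runs along it. 80 mm of bare bar between the collars are free to grip.
- torch_head (a point): centre of the torch's head end face, 70 mm along its x axis from the origin
- torch_tail (a point): centre of the torch's tail end face, 70 mm along -x from the origin
- case: grey plastic case fixed to the bench, 182 (x) by 170 (y) by 48 mm high, open on top. Origin: centre of its underside; z up. Two bays side by side along y, each 170 (x) by 76 (y) mm and 42 mm deep; floor, walls and divider 6 mm. One bay, either, not reported, is filled by a built-in pack; the other is free. Look, or feel with the fingertips, to find out which.
- bay_minus (a point): centre of the bay at the case's y = -41 mm, at the height of the case's underside. It is either filled nearly to its walls by a fixed black pack with a flat top 36 mm above the underside (a torch laid on it stands in the cover's way), or free, with a grey pad on its floor (pad top 9 mm above the underside).
- bay_plus (a point): centre of the other bay, at the case's y = +41 mm, at the height of the case's underside; it is free when the first bay holds the pack, and holds the pack when that is free
- cover (a joint): sliding aluminium cover of the case, 182 (x) by 82 (y) by 6 mm, underside 49 mm and top 55 mm above the case's underside. Value in m: 0 = at its stop over the bay at y = -41 mm, 0.082 = at its stop over the bay at y = +41 mm, growing along the case's +y. Starts part-way over both bays. Cannot lift off, needs about 4 N to slide, stays where left.
- cover_grip (a point): top centre of the cover's black grip fin, 79 mm above the case's underside; the fin is 80 mm long (case x), 12 mm thick (case y) and stands 24 mm above the cover's top, at the cover's middle. Can be pinched or pushed from either side.
- beaker: glass beaker, 72 mm wide, 90 mm high, upright on the bench; origin at the centre of its underside. Must not be knocked over.
- bottle: white plastic bottle, 60 mm wide, 150 mm high, upright; origin at the centre of its underside. Must not be knocked over.
- jar: amber glass jar, 60 mm wide, 75 mm high, upright; origin at the centre of its underside. Must not be knocked over.
Not all that is in view belongs to the job. Of the things that look like the torch, the middle-sized one is meant.

How it is judged:
On the way:
1. the torch lies flat in the free bay, released (((z of torch in the frame of case between 0.012 and 0.03 m and x of torch in the frame of case between -0.03 and 0.03 m and y of torch in the frame of case between -0.075 and -0.007 m and z of each of torch_head, torch_tail in the frame of case below 0.034 m) or (z of torch in the frame of case between 0.012 and 0.03 m and x of torch in the frame of case between -0.03 and 0.03 m and y of torch in the frame of case between 0.007 and 0.075 m and z of each of torch_head, torch_tail in the frame of case below 0.034 m)) and contact force between torch and the fingers below 0.2 N and linear speed of torch below 0.05 m/s), for 0.2 s.
At the end, for the whole second after the job is handed in: The torch lies flat on the floor of the free bay (origin 12 to 30 mm and both ends below 34 mm above the case's underside, within 30 mm of the bay's middle along x and inside the bay's width), at rest, and the cover stands within 5 mm of its stop over that same bay ((((z of torch in the frame of case between 0.012 and 0.03 m and x of torch in the frame of case between -0.03 and 0.03 m and y of torch in the frame of case between -0.075 and -0.007 m and z of each of torch_head, torch_tail in the frame of case below 0.034 m) and value of joint cover below 0.005 m) or ((z of torch in the frame of case between 0.012 and 0.03 m and x of torch in the frame of case between -0.03 and 0.03 m and y of torch in the frame of case between 0.007 and 0.075 m and z of each of torch_head, torch_tail in the frame of case below 0.034 m) and value of joint cover above 0.077 m)) and linear speed of torch below 0.02 m/s); the robot touches nothing.
It fails at once if the beaker, bottle or jar is knocked over (tilted beyond 0.5 rad) (angle between any of beaker, bottle, jar's own z axis and vertical above 0.5 rad).
It fails at once if the torch is dropped into the case (moves faster than 0.7 m/s inside it) (linear speed of torch above 0.7 m/s and z of torch in the frame of case below 0.05 m and x of torch in the frame of case between -0.09 and 0.09 m and y of torch in the frame of case between -0.085 and 0.085 m).
It also fails if it takes over 64 s, if anything falls off the work surface, if the arm or the gripper's body presses on something with over 40 N, if the wrist force passes 120 N, or if a joint passes its speed limit or range.

## Working session

There is one attempt and no reset: what is moved stays moved. The work goes in short steps, Python scripts to look and compute and a tool call to move; the robot and the scene stay as the last step left them, time stands still between calls to the robot, and variables do not carry over. Pictures are saved under pics/ and viewed, at most 10 in all, crops included, and the job is handed in when it is done.

Besides the shell and the picture viewer there is one more tool, called after "Emit:" by a JSON object that holds its "fn" and its "kwargs". send_rows: Moves the arm, as the interface text tells. Scaled input: -1 to 1 covers 30 cm each way for a shift and 2 pi rad each way for a turn. Its arguments: {"type":"object","properties":{"rows":{"type":"string"},"jaw":{"type":"number"},"force":{"type":"number"}},"required":["rows"]}

```bash
mkdir -p pics
cat > h.py <<'E'
import numpy as np, cv2
from plant import sensors, eyes
def shot(n,f=None):
    c=eyes.calibration(n); p,d=eyes.snapshot(n)
    if f: cv2.imwrite(f,p[:,:,::-1])
    np.savez('last_%s.npz'%n,p=p,d=d,T=np.array(c['world_from_camera']),k=[240/np.tan(np.radians(c['fov_y']/2)),c['cx'],c['cy']])
    return load(n)
def load(n):
    z=np.load('last_%s.npz'%n); return z['p'],z['d'],z['T'],z['k']
def cloud(d,T,k):
    v,u=np.mgrid[:480,:640]; P=np.stack([(u-k[1])/k[0]*d,(v-k[2])/k[0]*d,d],-1)
    return P@T[:3,:3].T+T[:3,3]
def ray(u,v,z,T,k):
    r=T[:3,:3]@np.array([(u-k[1])/k[0],(v-k[2])/k[0],1]); return T[:3,3]+r*(z-T[2,3])/r[2]
E
python3 - <<'E'
from h import *
s=sensors.get_state(); print(s)
for n in('top','scene'):
    p,d,T,k=shot(n,f'pics/{n}0.png'); print(n,k,T.round(3).tolist(),(d>0).mean())
E
```

```text
{'clock': 0.0, 'q': array([-1.08318747,  0.69000696, -0.19451097,  1.56635777,  0.15729957,
        0.90246219, -0.21508428]), 'qd': array([-0.00061938, -0.0003927 , -0.00046818, -0.00096491, -0.0006192 ,
        0.000872  ,  0.00100394]), 'joint_torque': array([ 1.18228832e-04, -5.27566445e+01, -1.26681034e+00, -1.53423607e+01,
       -5.25823783e-02,  6.66632623e-03,  1.66146633e-04]), 'tool_pos': array([0.27376192, 0.5611494 , 0.23789194]), 'eef_rot': array([ 2.24913948e-01,  9.74378195e-01, -9.10094191e-04, -1.44162053e-04]), 'contact_force': array([ 0.44730713, -0.42287721, -0.19776539]), 'moment': array([-0.0001307 ,  0.02087757,  0.02754359]), 'finger_force': 0.0, 'opening': 1.0003636821834117}
top [596.11158873 320.3481602  232.96921428] [[-0.024, -0.994, 0.111, 0.335], [-1.0, 0.025, 0.013, 0.062], [-0.016, -0.11, -0.994, 1.712], [0.0, 0.0, 0.0, 1.0]] 0.996025390625
scene [474.60923009 322.70939785 239.03384869] [[-0.396, 0.661, -0.637, 1.188], [0.918, 0.283, -0.276, 0.365], [-0.002, -0.695, -0.719, 0.85], [0.0, 0.0, 0.0, 1.0]] 0.9960807291666667
```

View pics/top0.png

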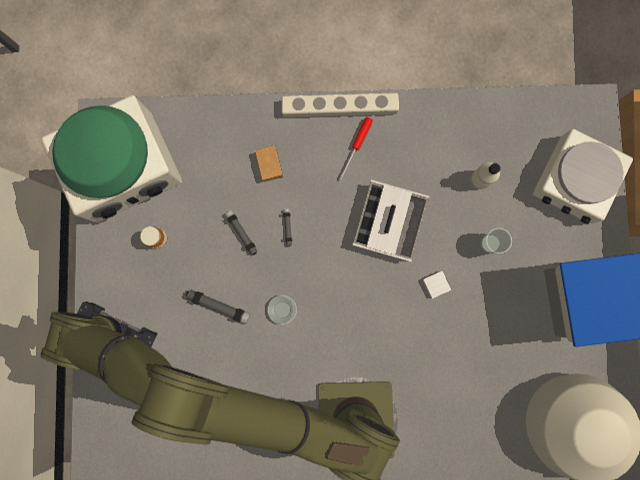

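View pics/scene0.png

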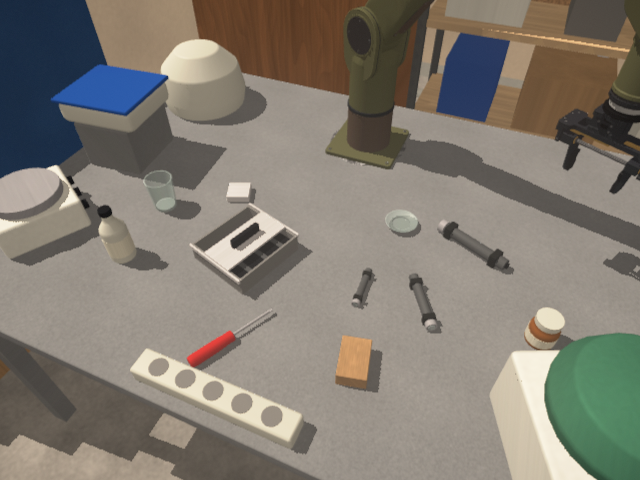

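The top view shows three bar-like objects at (215,306), (240,233) and (287,227); the middle-sized one is at (240,233). The case is at (391,220), with a black strip on its left side and a grey one on its right. The jar is at (152,237), the beaker at (497,240) and the bottle at (487,175).

```bash
cat > m.py <<'E'
from h import *
p,d,T,k=load('top'); W=cloud(d,T,k); h=W[...,2]
print('bench z',np.median(h[260:300,280:340]))
# torches: dark blobs
g=p.max(-1).astype(int)
roi=np.zeros_like(g,bool); roi[195:335,170:310]=1
m=((g<80)|(h>0.010))&roi
n,L,st,c=cv2.connectedComponentsWithStats(m.astype(np.uint8))
for i in range(1,n):
    if st[i,4]<80: continue
    q=(L==i)&(h>0.008); 
    if q.sum()<40: continue
    P=W[q]; r=cv2.minAreaRect((P[:,:2]*1000).astype(np.float32)); print(c[i].round(),st[i,4],'rect mm',np.round(r[0],1),np.round(r[1],1),round(r[2],1),'hmax',np.percentile(P[:,2],95).round(3))
# case
roi=np.zeros_like(m); roi[165:275,340:445]=1
q=roi&(h>0.03); P=W[q]
q2=roi&(h>0.044)&(h<0.062)
r=cv2.minAreaRect((W[roi&(h>0.02)][:,:2]*1000).astype(np.float32)); print('case',r)
print(np.histogram(W[roi][:,2],bins=np.arange(-.01,.09,.004)))
q=roi&(h>0.067);P=W[q];print('fin',P.mean(0),q.sum(),cv2.minAreaRect((P[:,:2]*1000).astype(np.float32)))
np.set_printoptions(linewidth=250)
print((h[180:262:4,352:432:3]*1000).round().astype(int))
for nme,(a,b) in dict(jar=(237,152),beaker=(240,497),bottle=(175,487),dish=(309,282)).items():
    P=W[a-22:a+22,b-22:b+22].reshape(-1,3);P=P[P[:,2]>.01];print(nme,np.median(P,0).round(3),P[:,2].max())
E
python3 m.py
```

```text
bench z -0.0002006221858350532
[287. 227.] 250 rect mm [544.8 180. ] [107.2  18.4] 3.3 hmax 0.025
[241. 232.] 456 rect mm [444.6 224.7] [386.5  64.4] 46.4 hmax 0.03
[217. 306.] 847 rect mm [313.  274.4] [417.7  84.1] 84.5 hmax 0.038
[281. 309.] 317 rect mm [309.  150.9] [175.4  78.7] 88.5 hmax 0.022
case ((505.8482666015625, -113.16567993164062), (311.8828125, 378.35736083984375), 83.7319564819336)
(array([ 544, 1873, 2738, 1824,  756,  298,  115,   47,   31,   60,  176,
        240,  192,  207,  364,  749,  699,  310,   66,    4,   16,   44,
         44,   21]), array([-0.01 , -0.006, -0.002,  0.002,  0.006,  0.01 ,  0.014,  0.018,
        0.022,  0.026,  0.03 ,  0.034,  0.038,  0.042,  0.046,  0.05 ,
        0.054,  0.058,  0.062,  0.066,  0.07 ,  0.074,  0.078,  0.082,
        0.086]))
fin [ 0.48813763 -0.05734452  0.56666154] 184 ((455.5346374511719, -40.22991180419922), (31.25011444091797, 315.464111328125), 55.258140563964844)
[[  4   4   1  -3   5  -5   2  56   7   0  -5   1   2   3   4  -3   1   2  -3   2   6  -6   5   1   4  -4  -3]
 [ -5   1   4   3   8   1  47  51  51  41 
[... 1655 characters left out ...]
8  57  59  53  56  55  57  56  56  10   8  13   6  10  51   1   2  -1  -4  -5]
 [  2   2  -1  -1   4  51  48  53  51  48  51  54  50  55  55   8  11   4  13   6  44   4   0  -2   0  -3   5]
 [  3   4   1  -2   8   7   0  -4  -2  -1  54  48  50  58  52  11  11   7   9   8  48  -1  -7   3   0   3   0]
 [  3  -9  -7  -3  -4  -4   7  -9  -7   2  -2   1  -3  -2  43  52  45  46  47  21  54  -6  -4  -5   8   5   3]
 [  7   0  -4   0  -1  -5  -2   3   2  -1  -2   0   2  -4  -6  -9   2  -4   0  54  -2  -2   2  -3   1  -3   3]]
jar [0.521 0.549 0.071] 1.71221713963262
beaker [ 0.486 -0.415  0.062] 1.71221713963262
bottle [ 0.663 -0.373  0.1  ] 1.71221713963262
dish [0.311 0.199 0.014] 1.71221713963262
```

```bash
python3 -c "
import cv2;p=cv2.imread('pics/top0.png')[170:270,200:440];cv2.imwrite('pics/c0.png',cv2.resize(p,(792,330),interpolation=cv2.INTER_CUBIC))"
```

```text
(no output)
```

View pics/c0.png

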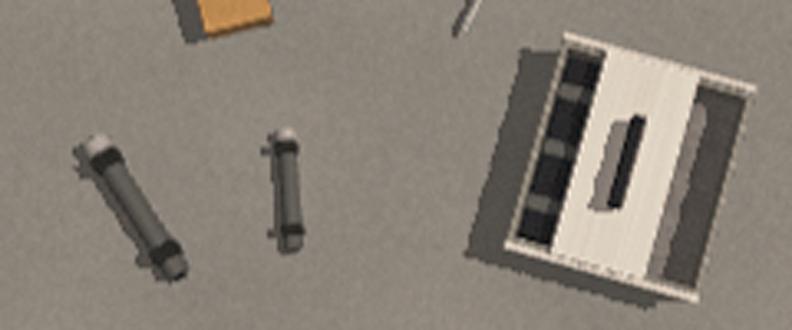

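```bash
cat > m2.py <<'E'
from h import *
p,d,T,k=load('top')
X=lambda x,y,z: ray(200+x/3.3-.35,170+y/3.3-.35,z,T,k)
C=[X(565,35,.048),X(757,90,.048),X(698,300,.048),X(505,245,.048)]
C=np.array(C); print(C.round(4)); print('sides',np.linalg.norm(np.roll(C,-1,0)-C,axis=1),'centre',C.mean(0))
for e in (C[0]-C[3],C[1]-C[2],C[0]-C[1],C[3]-C[2]): print('ang',np.degrees(np.arctan2(e[1],e[0])))
a,b=X(639,117,.079),X(613,208,.079); print('fin',(a+b)/2,np.linalg.norm(a-b),np.degrees(np.arctan2(*(a-b)[[1,0]])))
d2=cv2.medianBlur(d,5); W=cloud(d2,T,k)
for nm,(v0,v1,u0,u1) in dict(mid=(205,260,218,262),small=(203,250,275,300),big=(285,328,178,252)).items():
    q=W[v0:v1,u0:u1].reshape(-1,3); q=q[(q[:,2]>.010)&(q[:,2]<.06)]
    r=cv2.minAreaRect((q[:,:2]*1000).astype(np.float32)); m,V=cv2.PCACompute((q[:,:2]).astype(np.float32),None)
    print(nm,len(q),m,np.degrees(np.arctan2(V[0,1],V[0,0])),r)
E
python3 m2.py
```

```text
[[ 0.6666 -0.0621  0.048 ]
 [ 0.6145 -0.2243  0.048 ]
 [ 0.4362 -0.1668  0.048 ]
 [ 0.487  -0.0053  0.048 ]]
sides [0.17040385 0.18732318 0.16929161 0.18843511] centre [ 0.55107099 -0.11462029  0.048     ]
ang -17.559547751924498
ang -17.8992975533046
ang 72.1771681947878
ang 72.55288152765084
fin [ 0.55090555 -0.10715222  0.079     ] 0.0799854070786511 -17.835416967276057
mid 387 [[0.5323932  0.31227532]] 31.728184 ((532.5734252929688, 313.39984130859375), (143.3804931640625, 25.995037078857422), 31.078344345092773)
small 204 [[0.5467451  0.17936014]] 3.104259 ((546.826904296875, 180.5499267578125), (105.12738037109375, 18.304279327392578), 3.0057926177978516)
big 723 [[0.32379937 0.37720376]] 66.3504 ((324.65423583984375, 380.8953857421875), (189.3585968017578, 34.04246520996094), 66.3029556274414)
```

```bash
cat >> h.py <<'E'
from scipy.spatial.transform import Rotation as Ro
def go(x,y,z,yaw=None):
    s=sensors.get_state(); R=Ro.from_quat(s['eef_rot']).as_matrix()
    dd=R.T@(np.array([x,y,z])-s['tool_pos'])/.3; cur=np.degrees(np.arctan2(R[1,1],R[0,1]))
    t=0 if yaw is None else -((yaw-cur+90)%180-90)/360
    print('pos',s['tool_pos'].round(4),'yaw',cur.round(2),'F',s['contact_force'].round(1),'q7',s['q'][6].round(2),'shift',dd.round(4),'turn',round(t,4))
E
python3 -c "
from h import *
go(.5325,.3125,.238,72.3)"
```

```text
pos [0.2738 0.5612 0.238 ] yaw 64.0 F [-0.1 -0.8  0.2] q7 -0.22 shift [-1.1386e+00 -3.6720e-01  8.0000e-04] turn -0.023
```

Emit:
{"fn": "send_rows", "kwargs": {"rows": "-0.95 -0.37 0 -0.023;-0.95 -0.37 0 -0.023;-0.95 -0.37 0 -0.023;-0.95 -0.37 0 -0.023;-0.95 -0.37 0 -0.023;-0.95 -0.37 0 -0.023;-0.95 -0.37 0 -0.023;-0.95 -0.37 0 -0.023;-0.95 -0.37 0 -0.023;-0.95 -0.37 0 -0.023", "jaw": -1}}

```text
clock: 0.93
tool_pos: [0.4815, 0.3366, 0.2384]
eef_rot: [0.155, 0.988, -0.0, -0.0]
contact_force: [-1.3, 0.5, -0.3]
opening: 1.002
finger_force: 0.0
```

```bash
python3 -c "
from h import *
shot('wrist','pics/w1.png')
go(.551,-.1072,.2,72.3)"
```

```text
pos [0.4803 0.3383 0.2385] yaw 72.35 F [-0.4  0.6 -0.8] q7 0.37 shift [-0.6751 -1.3437  0.1264] turn 0.0001
```

View pics/w1.png

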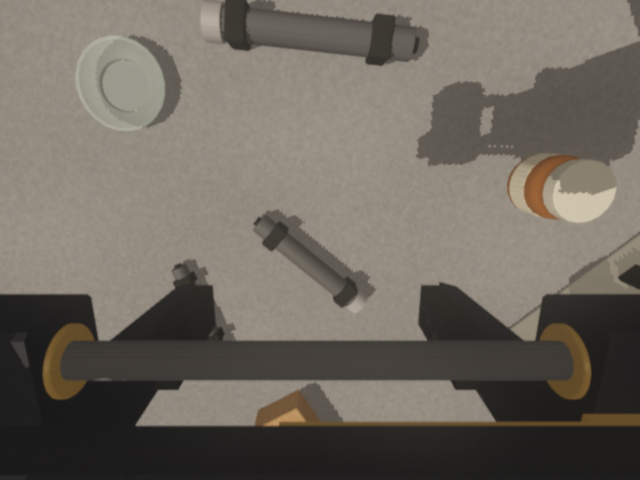

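The wrist view shows the torch with collars at about (276,236) and (346,292). The small bar is behind the left finger, the big bar is at the top, the dish is top left, and the jar is at (560,190).

```bash
python3 -c "
from h import *
p,d,T,k=load('wrist')
for a,b,z in(((276,236),(346,292),.022),((259,221),(360,301),.013)):
    A,B=ray(*a,z,T,k),ray(*b,z,T,k); print((A+B)/2,np.linalg.norm(A-B),np.degrees(np.arctan2(*(B-A)[[1,0]])))
"
```

```text
[0.53058427 0.31545482 0.022     ] 0.09469144492437741 32.06626249652386
[0.53057684 0.31451843 0.013     ] 0.1389960309485202 32.38559562890584
```

Emit:
{"fn": "send_rows", "kwargs": {"rows": "-0.3375 -0.672 0 0;-0.3375 -0.672 0 0;-0.3375 -0.672 0 0;-0.3375 -0.672 0 0;-0.3375 -0.672 0 0;-0.3375 -0.672 0 0;-0.3375 -0.672 0 0;-0.3375 -0.672 0 0"}}

```text
clock: 1.65
tool_pos: [0.5161, 0.1158, 0.2388]
eef_rot: [0.153, 0.988, 0.001, -0.0]
contact_force: [-0.0, 0.4, -0.1]
opening: 0.999
finger_force: 0.0
```

Emit:
{"fn": "send_rows", "kwargs": {"rows": "-0.3375 -0.672 0.0 0;-0.3375 -0.672 0 0;-0.3375 -0.672 0 0;-0.3375 -0.672 0 0;-0.3375 -0.672 0.1 0;-0.3375 -0.672 0.1 0;-0.3375 -0.672 0.1 0;-0.3375 -0.672 0.1 0;-0.3375 -0.672 0.1 0"}}

```text
clock: 2.4
tool_pos: [0.5525, -0.1042, 0.2091]
eef_rot: [0.151, 0.988, 0.002, 0.0]
contact_force: [-0.6, 0.5, -0.4]
opening: 0.998
finger_force: 0.0
```

```bash
python3 -c "
from h import *
shot('wrist','pics/w2.png')
go(.551,-.1072,.060,72.3)"
```

```text
pos [ 0.5525 -0.1043  0.2093] yaw 72.61 F [0.9 0.2 0.2] q7 1.1 shift [ 0.0023 -0.0122  0.4977] turn 0.0009
```

View pics/w2.png

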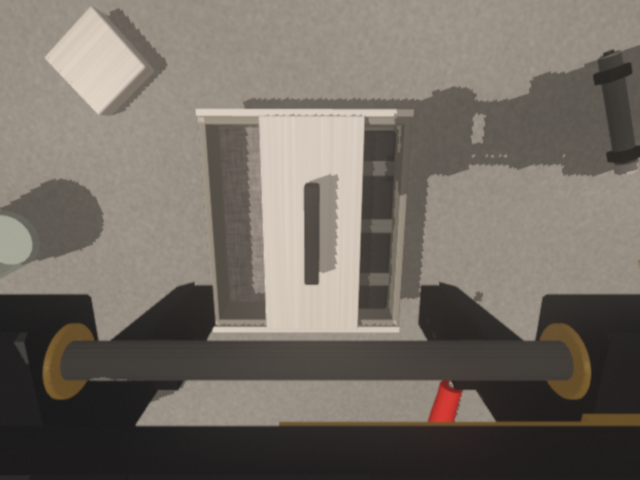

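The wrist view shows the case aligned with the tool. The fin is centred at (312,233), the free bay is on the left with its empty grey floor, and the black pack is on the right.

```bash
python3 -c "
from h import *
p,d,T,k=load('wrist')
a,b=ray(312.5,184,.079,T,k),ray(312,283,.079,T,k); print((a+b)/2,np.linalg.norm(a-b),np.degrees(np.arctan2(*(a-b)[[1,0]])))
# cover edges along row 220, case outer walls
a,b=ray(262.5,220,.055,T,k),ray(361,220,.055,T,k);print('cover',(a+b)/2,np.linalg.norm(a-b))
C=np.array([ray(u,v,.048,T,k) for u,v in((197,112),(413,112),(401,331),(214,331))]);print(C.round(4),C.mean(0))
"
```

```text
[ 0.55265011 -0.10754199  0.079     ] 0.0787633982276123 162.16819669961916
cover [ 0.54558339 -0.10591151  0.055     ] 0.08195703572287369
[[ 0.437  -0.1667  0.048 ]
 [ 0.488  -0.0038  0.048 ]
 [ 0.6713 -0.0591  0.048 ]
 [ 0.6194 -0.2241  0.048 ]] [ 0.55393562 -0.11341917  0.048     ]
```

Emit:
{"fn": "send_rows", "kwargs": {"rows": "0.0023 -0.012 0.1 0;0.0023 -0.012 0.22 0;0.0023 -0.012 0.33 0;0.0023 -0.012 0.42 0;0.0023 -0.012 0.46 0;0.0023 -0.012 0.485 0;0.0023 -0.012 0.495 0;0.0023 -0.012 0.495 0"}}

```text
clock: 3.12
tool_pos: [0.5506, -0.1102, 0.0606]
eef_rot: [0.153, 0.988, 0.0, 0.0]
contact_force: [-0.0, -0.9, -0.4]
opening: 0.999
finger_force: 0.0
```

Emit:
{"fn": "send_rows", "kwargs": {"rows": "0 0 0 0;0 0 0 0;0 0 0 0;0 0 0 0;0 0 0 0;0 0 0 0;0 0 0 0;0 0 0 0", "jaw": 1, "force": 20}}

```text
clock: 3.78
tool_pos: [0.5499, -0.1119, 0.0602]
eef_rot: [0.154, 0.988, 0.0, 0.0]
contact_force: [0.1, 0.2, 0.4]
opening: 0.427
finger_force: 0.0
```

```bash
python3 -c "
from h import *
go(.551+.034*.304,-.1072+.034*.953,.060,72.3)"
```

```text
pos [ 0.5499 -0.1119  0.0602] yaw 72.27 F [0.1 0.2 0.4] q7 1.02 shift [0.0014 0.1295 0.0008] turn -0.0001
```

Emit:
{"fn": "send_rows", "kwargs": {"rows": "0 0 0 0;0 0 0 0;0 0 0 0;0 0 0 0;0 0 0 0;0 0 0 0;0 0 0 0;0 0 0 0"}}

```text
clock: 4.45
tool_pos: [0.55, -0.1114, 0.0601]
eef_rot: [0.154, 0.988, 0.0, 0.0]
contact_force: [0.1, 2.3, -1.1]
opening: 0.132
finger_force: 20.0
```

```bash
python3 -c "
from h import *
go(.552+.034*.304,-.1072+.034*.953,.060,72.3)"
```

```text
pos [ 0.55   -0.1114  0.0601] yaw 72.31 F [ 0.1  2.3 -1.1] q7 1.02 shift [-0.002   0.1286  0.0005] turn 0.0
```

Emit:
{"fn": "send_rows", "kwargs": {"rows": "0 0.02 0 0;0 0.04 0 0;0 0.06 0 0;0 0.08 0 0;0 0.1 0 0;0 0.11 0 0;0 0.12 0 0;0 0.13 0 0;0 0.13 0 0;0 0.13 0 0", "force": 30}}

```text
clock: 5.28
tool_pos: [0.562, -0.0737, 0.0602]
eef_rot: [0.154, 0.988, 0.001, 0.0]
contact_force: [0.2, -0.9, -1.3]
opening: 0.133
finger_force: 30.0
```

```bash
python3 -c "
from h import *
go(.552+.034*.304,-.1072+.034*.953,.060,72.3)"
```

```text
pos [ 0.562  -0.0737  0.0602] yaw 72.32 F [ 0.2 -0.9 -1.3] q7 0.97 shift [-0.0023 -0.003   0.0005] turn 0.0
```

Emit:
{"fn": "send_rows", "kwargs": {"rows": "0 0.007 0 0;0 0.013 0 0;0 0.013 0 0;0 0.013 0 0"}}

```text
clock: 5.62
tool_pos: [0.5619, -0.0737, 0.0601]
eef_rot: [0.155, 0.988, -0.002, -0.001]
contact_force: [-1.6, -6.4, -0.0]
opening: 0.137
finger_force: 30.0
```

Emit:
{"fn": "send_rows", "kwargs": {"rows": "0 0 0 0;0 0 0 0;0 0 0 0;0 0 0 0", "jaw": -1}}

```text
clock: 5.95
tool_pos: [0.5635, -0.0697, 0.0604]
eef_rot: [0.153, 0.988, 0.001, 0.0]
contact_force: [0.5, 0.6, -0.1]
opening: 0.412
finger_force: 0.0
```

```bash
python3 -c "
from h import *
go(.5315,.3145,.20,122)"
```

```text
pos [ 0.5635 -0.0697  0.0604] yaw 72.34 F [ 0.5  0.6 -0.1] q7 0.96 shift [ 0.4898  1.1887 -0.4636] turn -0.1379
```

Emit:
{"fn": "send_rows", "kwargs": {"rows": "0 0 -0.04 0;0 0 -0.15 0;0 0 -0.28 0;0 0.1 -0.4 0;0.04 0.2 -0.46 -0.01;0.1 0.35 -0.46 -0.03;0.15 0.45 -0.46 -0.05;0.2 0.6 -0.46 -0.065;0.25 0.7 -0.46 -0.07;0.25 0.7 -0.46 -0.07"}}

```text
clock: 6.78
tool_pos: [0.5533, 0.1643, 0.2001]
eef_rot: [-0.073, 0.997, 0.005, 0.001]
contact_force: [-0.8, 0.7, 1.1]
opening: 1.001
finger_force: 0.0
```

```bash
python3 -c "
from h import *
go(.5315,.3145,.20,122)"
```

```text
pos [0.5533 0.1643 0.2001] yaw 98.34 F [-0.8  0.7  1.1] q7 1.02 shift [-0.0007  0.5059  0.0055] turn -0.0657
```

Emit:
{"fn": "send_rows", "kwargs": {"rows": "0 0.48 0 -0.0657;0 0.48 0 -0.0657;0 0.48 0 -0.0657;0 0.48 0 -0.0657;0 0.48 0 -0.0657;0 0.48 0 -0.0657;0 0.48 0 -0.0657;0 0.48 0 -0.0657"}}

```text
clock: 7.45
tool_pos: [0.5374, 0.2922, 0.1984]
eef_rot: [-0.267, 0.964, -0.001, -0.0]
contact_force: [1.0, -0.7, -1.0]
opening: 1.0
finger_force: 0.0
```

```bash
python3 -c "
from h import *
go(.5315,.3145,.009,122)
shot('wrist','pics/w3.png')"
```

```text
pos [0.5374 0.2922 0.1984] yaw 120.95 F [ 1.  -0.7 -1. ] q7 1.15 shift [-0.0217  0.075   0.631 ] turn -0.0029
```

View pics/w3.png

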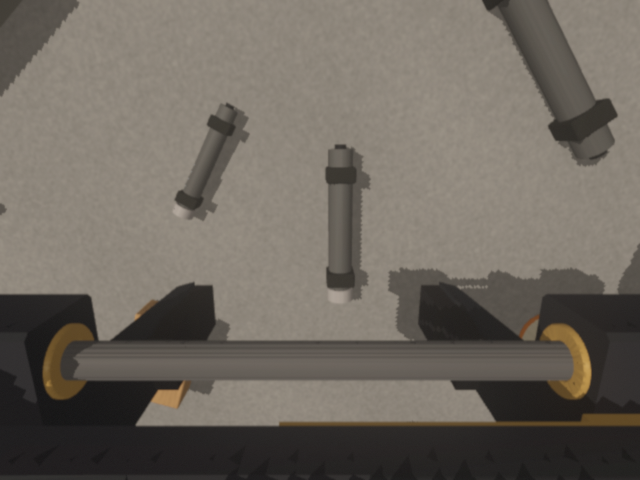

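The torch stands nearly vertical in the wrist view, with collars at (341,174) and (340,278), so the gripper is aligned with it.

```bash
python3 -c "
from h import *
p,d,T,k=load('wrist')
A,B=ray(341,175,.024,T,k),ray(340,277.5,.024,T,k);c=(A+B)/2;print(c,np.linalg.norm(A-B),np.degrees(np.arctan2(*(B-A)[[1,0]])))
go(c[0],c[1],.009,122)"
```

```text
[0.53093542 0.31273803 0.024     ] 0.09358771353427561 31.393431907700496
pos [0.5374 0.2924 0.1983] yaw 120.95 F [-0.1  0.1 -0.9] q7 1.15 shift [-0.0166  0.0703  0.631 ] turn -0.0029
```

Emit:
{"fn": "send_rows", "kwargs": {"rows": "-0.018 0.072 0.0 -0.0015;-0.018 0.072 0.13 -0.0015;-0.018 0.072 0.26 -0.0015;-0.018 0.072 0.39 -0.0015;-0.018 0.072 0.5 -0.0015;-0.018 0.072 0.57 -0.0015;-0.018 0.072 0.61 -0.0015;-0.018 0.072 0.63 -0.0015;-0.018 0.072 0.63 -0.0015;-0.018 0.072 0.63 -0.0015"}}

```text
clock: 8.33
tool_pos: [0.531, 0.3162, 0.0103]
eef_rot: [-0.273, 0.962, 0.0, 0.001]
contact_force: [-0.5, -0.2, 0.7]
opening: 1.002
finger_force: 0.0
```

```bash
python3 -c "
from h import *
go(.5312,.3135,.009,121.5)"
```

```text
pos [0.531  0.3162 0.0103] yaw 121.63 F [-0.5 -0.2  0.7] q7 0.99 shift [ 0.0042 -0.0079  0.0044] turn 0.0004
```

Emit:
{"fn": "send_rows", "kwargs": {"rows": "0.004 -0.008 0.004 0;0.004 -0.008 0.004 0;0.004 -0.008 0.004 0;0.004 -0.008 0.004 0;0.004 -0.008 0.004 0;0.004 -0.008 0.004 0;0.004 -0.008 0.004 0;0.004 -0.008 0.004 0;0.004 -0.008 0.004 0;0.004 -0.008 0.004 0", "jaw": 1, "force": 25}}

```text
clock: 9.17
tool_pos: [0.5303, 0.3133, 0.008]
eef_rot: [-0.273, 0.962, 0.0, -0.0]
contact_force: [-0.1, 0.1, 0.5]
opening: 0.268
finger_force: 0.0
```

Emit:
{"fn": "send_rows", "kwargs": {"rows": "0 0 0 0;0 0 0 0;0 0 0 0;0 0 0 0;0 0 0 0;0 0 0 0;0 0 0 0"}}

```text
clock: 9.75
tool_pos: [0.5303, 0.3132, 0.008]
eef_rot: [-0.273, 0.962, 0.0, -0.0]
contact_force: [-0.5, 0.3, -0.6]
opening: 0.244
finger_force: 25.0
```

```bash
python3 -c "
from h import *
go(.5312,.3135,.20,121.5)"
```

```text
pos [0.5303 0.3132 0.008 ] yaw 121.67 F [-0.5  0.3 -0.6] q7 0.99 shift [-0.0029 -0.0007 -0.6401] turn 0.0005
```

Emit:
{"fn": "send_rows", "kwargs": {"rows": "0 0 -0.04 0;0 0 -0.12 0;0 0 -0.25 0;0 0 -0.38 0;0 0 -0.5 0;0 -0.1 -0.6 0.005;0 -0.2 -0.64 0.02;0 -0.3 -0.64 0.04;0 -0.4 -0.64 0.055;0 -0.5 -0.64 0.07"}}

```text
clock: 10.58
tool_pos: [0.6095, 0.1843, 0.2015]
eef_rot: [-0.054, 0.999, 0.0, 0.0]
contact_force: [0.0, -0.2, -0.9]
opening: 0.24
finger_force: 25.0
```

```bash
python3 -c "
from h import *
print(sensors.get_state()['opening'])
go(.54,-.1525,.2,72.3)"
```

```text
0.24006403770630258
pos [0.6095 0.1843 0.2015] yaw 96.22 F [ 0.  -0.2 -0.9] q7 1.01 shift [ 0.352  -1.0908  0.0043] turn 0.0664
```

Emit:
{"fn": "send_rows", "kwargs": {"rows": "0.03 -0.1 0 0.01;0.07 -0.2 0 0.03;0.1 -0.3 0 0.045;0.14 -0.41 0 0.0664;0.18 -0.52 0 0.0664;0.22 -0.63 0 0.0664;0.25 -0.74 0 0.0664;0.28 -0.83 0 0.0664;0.32 -0.92 0 0.0664;0.34 -0.98 0 0.0664"}}

```text
clock: 11.42
tool_pos: [0.539, -0.1217, 0.2006]
eef_rot: [0.153, 0.988, -0.001, -0.001]
contact_force: [-1.2, -1.0, -1.3]
opening: 0.241
finger_force: 25.0
```

Emit:
{"fn": "send_rows", "kwargs": {"rows": "0 -0.03 0 0;0 -0.03 0 0;0 -0.03 0 0;0 -0.03 0 0"}}

```text
clock: 11.75
tool_pos: [0.5389, -0.1242, 0.2003]
eef_rot: [0.15, 0.989, 0.001, 0.0]
contact_force: [0.5, 0.8, -0.5]
opening: 0.239
finger_force: 25.0
```

```bash
python3 -c "
from h import *
go(.54,-.1525,.1,72.3)"
```

```text
pos [ 0.5389 -0.1242  0.2003] yaw 72.73 F [ 0.5  0.8 -0.5] q7 1.13 shift [-0.0312 -0.0898  0.3343] turn 0.0012
```

Emit:
{"fn": "send_rows", "kwargs": {"rows": "-0.031 -0.09 0.05 0.001;-0.031 -0.09 0.13 0.001;-0.031 -0.09 0.2 0.001;-0.031 -0.09 0.27 0.001;-0.031 -0.09 0.3 0.001;-0.031 -0.09 0.33 0.001;-0.031 -0.09 0.33 0.001;-0.031 -0.09 0.33 0.001;-0.031 -0.09 0.33 0.001"}}

```text
clock: 12.5
tool_pos: [0.5399, -0.1549, 0.102]
eef_rot: [0.154, 0.988, 0.0, 0.001]
contact_force: [-0.5, 1.4, -0.8]
opening: 0.244
finger_force: 25.0
```

```bash
python3 -c "
from h import *
go(.54,-.1525,.019,72.3)
p,d,T,k=shot('scene','pics/s2.png'); cv2.imwrite('pics/s2c.png',cv2.resize(p[140:330,130:350,::-1],None,fx=3,fy=3))"
```

```text
pos [ 0.5399 -0.1549  0.102 ] yaw 72.24 F [-0.5  1.4 -0.8] q7 1.11 shift [0.0026 0.0075 0.2765] turn -0.0002
```

View pics/s2c.png

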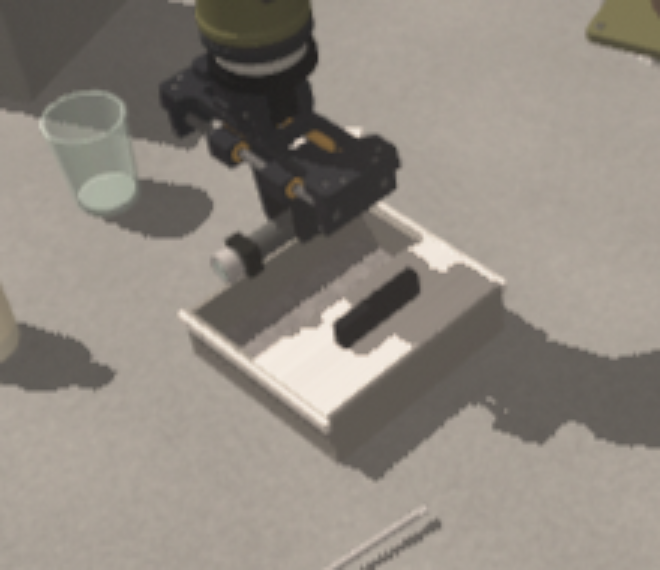

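The scene crop shows the torch held level over the free bay, with the head at (230,262). The cover sits fully over the pack, fin at (378,305), and the path down is clear.

Emit:
{"fn": "send_rows", "kwargs": {"rows": "0.003 0.007 0.03 0;0.003 0.007 0.07 0;0.003 0.007 0.11 0;0.003 0.007 0.15 0;0.003 0.007 0.18 0;0.003 0.007 0.2 0;0.003 0.007 0.22 0;0.003 0.007 0.23 0;0.003 0.007 0.23 0;0.003 0.007 0.23 0"}}

```text
clock: 13.38
tool_pos: [0.5389, -0.1529, 0.0321]
eef_rot: [0.155, 0.988, 0.0, 0.0]
contact_force: [0.9, -0.9, -0.7]
opening: 0.242
finger_force: 25.0
```

```bash
python3 -c "
from h import *
go(.54,-.1525,.018,72.3)"
```

```text
pos [ 0.5389 -0.1529  0.0321] yaw 72.21 F [ 0.9 -0.9 -0.7] q7 1.06 shift [-0.003   0.0023  0.0469] turn -0.0003
```

Emit:
{"fn": "send_rows", "kwargs": {"rows": "0 0 0.008 0;0 0 0.016 0;0 0 0.022 0;0 0 0.028 0;0 0 0.034 0;0 0 0.04 0;0 0 0.044 0;0 0 0.044 0;0 0 0.044 0"}}

```text
clock: 14.13
tool_pos: [0.5388, -0.1528, 0.0187]
eef_rot: [0.155, 0.988, 0.0, -0.0]
contact_force: [0.0, 0.6, -0.6]
opening: 0.244
finger_force: 25.0
```

Emit:
{"fn": "send_rows", "kwargs": {"rows": "0 0 0.003 0;0 0 0.003 0;0 0 0.003 0"}}

```text
clock: 14.38
tool_pos: [0.5388, -0.1528, 0.0179]
eef_rot: [0.155, 0.988, 0.0, 0.0]
contact_force: [-0.7, -0.2, -1.6]
opening: 0.241
finger_force: 25.0
```

Emit:
{"fn": "send_rows", "kwargs": {"rows": "0 0 0 0;0 0 0 0;0 0 0 0;0 0 0 0;0 0 0 0", "jaw": 0.27}}

```text
clock: 14.8
tool_pos: [0.5389, -0.1529, 0.018]
eef_rot: [0.155, 0.988, 0.0, 0.0]
contact_force: [0.2, 0.5, 0.7]
opening: 0.369
finger_force: 0.0
```

```bash
python3 -c "
from h import *
go(.554,-.098,.15,72.3)"
```

```text
pos [ 0.5389 -0.1529  0.018 ] yaw 72.21 F [0.2 0.5 0.7] q7 1.06 shift [ 0.0078  0.1895 -0.4401] turn -0.0003
```

Emit:
{"fn": "send_rows", "kwargs": {"rows": "0 0 -0.02 0;0 0 -0.06 0;0 0 -0.14 0;0 0 -0.26 0;0 0 -0.38 0;0 0 -0.5 0;0 0.1 -0.56 0;0 0.2 -0.6 0;0 0.274 -0.6 0;0 0.274 -0.6 0"}}

```text
clock: 15.63
tool_pos: [0.5663, -0.0678, 0.2007]
eef_rot: [0.151, 0.989, 0.003, 0.003]
contact_force: [-0.7, 0.6, -0.5]
opening: 0.365
finger_force: 0.0
```

```bash
python3 -c "
from h import *
go(.562,-.0737,.061,72.3)
shot('wrist','pics/w4.png')"
```

```text
pos [ 0.5663 -0.0678  0.2007] yaw 72.66 F [-0.7  0.6 -0.5] q7 1.04 shift [ 0.0098 -0.0259  0.4655] turn 0.001
```

View pics/w4.png

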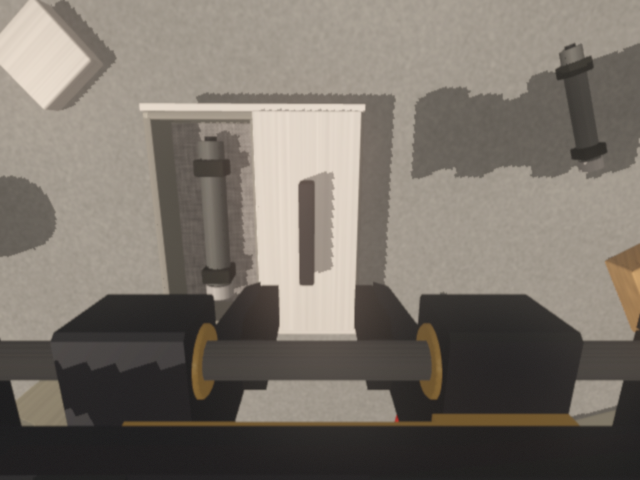

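The torch lies flat in the free bay, spanning (210,137) to (219,297) and well between the walls. The cover is on the right with its fin at (307,232).

Emit:
{"fn": "send_rows", "kwargs": {"rows": "0.009 -0.023 0.0 0;0.009 -0.023 0.1 0;0.009 -0.023 0.2 0;0.009 -0.023 0.3 0;0.009 -0.023 0.38 0;0.009 -0.023 0.43 0;0.009 -0.023 0.46 0;0.009 -0.023 0.463 0;0.009 -0.023 0.463 0", "jaw": 0}}

```text
clock: 16.43
tool_pos: [0.5588, -0.0817, 0.0591]
eef_rot: [0.155, 0.988, -0.0, -0.0]
contact_force: [-0.6, -0.2, 0.3]
opening: 0.498
finger_force: 0.0
```

Emit:
{"fn": "send_rows", "kwargs": {"rows": "0 0 0 0;0 0 0 0;0 0 0 0;0 0 0 0;0 0 0 0;0 0 0 0;0 0 0 0;0 0 0 0;0 0 0 0;0 0 0 0", "jaw": 1, "force": 30}}

```text
clock: 17.27
tool_pos: [0.5604, -0.0792, 0.0599]
eef_rot: [0.154, 0.988, 0.001, 0.001]
contact_force: [0.9, 3.8, 6.7]
opening: 0.134
finger_force: 30.0
```

```bash
python3 -c "
from h import *
go(.562-.304*.082,-.0737-.953*.082,.061,72.3)"
```

```text
pos [ 0.5604 -0.0792  0.0599] yaw 72.28 F [0.9 3.8 6.7] q7 0.96 shift [ 0.0004 -0.2543 -0.0041] turn -0.0
```

Emit:
{"fn": "send_rows", "kwargs": {"rows": "0 -0.02 -0.002 0;0 -0.05 -0.003 0;0 -0.09 -0.003 0;0 -0.13 -0.003 0;0 -0.17 -0.003 0;0 -0.2 -0.003 0;0 -0.22 -0.003 0;0 -0.235 -0.003 0;0 -0.24 -0.003 0;0 -0.24 -0.003 0"}}

```text
clock: 18.1
tool_pos: [0.538, -0.15, 0.0599]
eef_rot: [0.155, 0.988, -0.0, 0.001]
contact_force: [4.1, -0.9, -3.6]
opening: 0.131
finger_force: 30.0
```

```bash
python3 -c "
from h import *
go(.562-.304*.082,-.0737-.953*.082,.061,72.3)"
```

```text
pos [ 0.538  -0.15    0.0599] yaw 72.17 F [ 4.1 -0.9 -3.6] q7 1.05 shift [ 0.001  -0.0069 -0.0035] turn -0.0004
```

Emit:
{"fn": "send_rows", "kwargs": {"rows": "0 -0.005 0 0;0 -0.01 0 0;0 -0.015 0 0;0 -0.018 0 0;0 -0.018 0 0;0 -0.018 0 0"}}

```text
clock: 18.6
tool_pos: [0.5373, -0.152, 0.0599]
eef_rot: [0.154, 0.988, 0.001, 0.001]
contact_force: [6.2, 4.1, -3.7]
opening: 0.136
finger_force: 30.0
```

```bash
python3 -c "
from h import *
go(.562-.304*.082,-.0737-.953*.082,.061,72.3)"
```

```text
pos [ 0.5373 -0.152   0.0599] yaw 72.31 F [ 6.2  4.1 -3.7] q7 1.06 shift [ 0.0009  0.0004 -0.0035] turn 0.0
```

Emit:
{"fn": "send_rows", "kwargs": {"rows": "0 -0.008 0 0;0 -0.008 0 0;0 -0.008 0 0"}}

```text
clock: 18.85
tool_pos: [0.5373, -0.152, 0.06]
eef_rot: [0.153, 0.988, 0.003, 0.002]
contact_force: [6.7, 8.6, -4.5]
opening: 0.131
finger_force: 30.0
```

Emit:
{"fn": "send_rows", "kwargs": {"rows": "0 0.012 0 0;0 0.012 0 0;0 0.012 0 0;0 0.012 0 0;0 0.012 0 0;0 0.012 0 0", "jaw": -0.2}}

```text
clock: 19.35
tool_pos: [0.5353, -0.1536, 0.0599]
eef_rot: [0.155, 0.988, -0.0, -0.0]
contact_force: [-0.1, 0.8, -0.6]
opening: 0.565
finger_force: 0.0
```

Emit:
{"fn": "send_rows", "kwargs": {"rows": "0 0 -0.03 0;0 0 -0.1 0;0 0 -0.2 0;0 0 -0.3 0;0 0 -0.4 0;0 0.05 -0.46 0;0 0.1 -0.46 0;0 0.1 -0.46 0;0 0.1 -0.46 0;0 0.1 -0.46 0"}}

```text
clock: 20.18
tool_pos: [0.5441, -0.1255, 0.1974]
eef_rot: [0.155, 0.988, -0.001, -0.001]
contact_force: [0.2, -0.2, -0.2]
opening: 0.601
finger_force: 0.0
```

```bash
python3 -c "
from h import *
p,d,T,k=shot('wrist','pics/w5.png'); print(sensors.get_state()['tool_pos'])
"
```

```text
[ 0.54399297 -0.1256602   0.19719982]
```

View pics/w5.png

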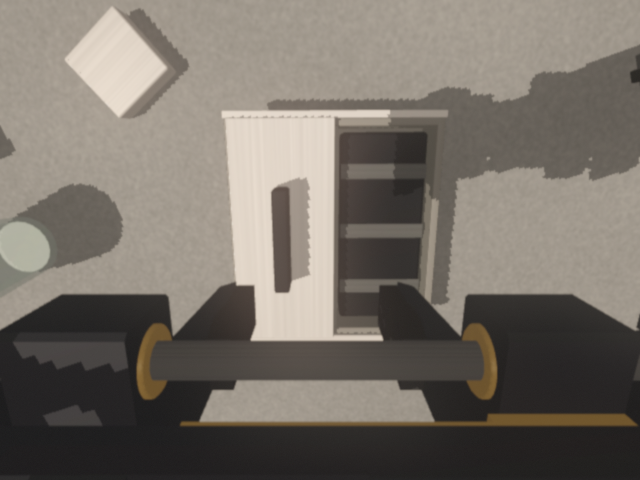

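The cover is at its stop over the torch's bay: its left edge lines up with the case wall at about (228,115), and the pack bay is fully open. The arm is clear of everything, so I'm handing in.

```bash
python3 -c "
from plant import finish_job
print(finish_job())"
```

```text
the job is handed in; nothing more can be done
None
```

I handed the job in at about 20 s of the 64 s limit: the torch lies flat in the free bay, the cover is at its stop over it, the arm is clear, and the beaker, bottle and jar were not touched; no verdict came back.

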